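# Sort look-alike bottles of bath beads by heft

### The job

The three identical amber bottles standing along the near side of the bench hold metal bath beads (not the one at the very back); one or two of them are still full and the others are nearly empty, which cannot be seen. Lift each to judge it by its weight, then stand the full ones in the deeper tray with the partition, one to a compartment, and the nearly empty ones in the shallow tray without a partition. Keep the bottles upright, set them down gently without dropping them, and leave the culture flask and the pale blue box where they are.

Things in the scene. Friction and masses are not known exactly. Their poses are not given: they have to be found in the camera images.
- bottle_a_center (a point): Centre, half-way up, of one of three identical closed amber-brown bottles with a fixed white cap: round body 52 mm in diameter from the foot to 74 mm, cap 41 mm in diameter above 80 mm, 98 mm tall; z is the bottle's upright axis, the foot is 49 mm below this point. It may be full or nearly empty, which cannot be seen: full it weighs 0.39 to 0.53 kg, nearly empty 0.14 to 0.16 kg. A loose fill inside may shift by a few mm.
- bottle_b_center (a point): Centre, half-way up, of one of three identical closed amber-brown bottles with a fixed white cap: round body 52 mm in diameter from the foot to 74 mm, cap 41 mm in diameter above 80 mm, 98 mm tall; z is the bottle's upright axis, the foot is 49 mm below this point. It may be full or nearly empty, which cannot be seen: full it weighs 0.39 to 0.53 kg, nearly empty 0.14 to 0.16 kg. A loose fill inside may shift by a few mm.
- bottle_c_center (a point): Centre, half-way up, of one of three identical closed amber-brown bottles with a fixed white cap: round body 52 mm in diameter from the foot to 74 mm, cap 41 mm in diameter above 80 mm, 98 mm tall; z is the bottle's upright axis, the foot is 49 mm below this point. It may be full or nearly empty, which cannot be seen: full it weighs 0.39 to 0.53 kg, nearly empty 0.14 to 0.16 kg. A loose fill inside may shift by a few mm.
- stock_tray: The stock tray, for full bottles: grey plastic, open on top, fixed to the bench, 96 mm (its x) by 184 mm (its y), 30 mm high, walls and floor 4 mm thick, with a partition across the middle of its length, as high as the walls, that makes two compartments of about 88 by 86 mm. Origin: centre of its underside, on the bench; z up.
- stock_spot_0 (a point): Point on the floor of the stock tray, in the middle of its first compartment: 45 mm from the tray's centre along its own +y. A bottle standing there has its centre 49 mm higher.
- stock_spot_1 (a point): Point on the floor of the stock tray, in the middle of its second compartment: 45 mm from the tray's centre along its own -y. A bottle standing there has its centre 49 mm higher.
- return_tray: The return tray, for nearly empty bottles: grey plastic, open on top, fixed to the bench, same outline as the stock tray, 96 mm (its x) by 184 mm (its y), but only 14 mm high and without a partition, walls and floor 4 mm thick. Origin: centre of its underside, on the bench; z up.
- return_spot_0 (a point): Point on the floor of the return tray, where a bottle can stand: 45 mm from the tray's centre along its own +y. A bottle standing there has its centre 49 mm higher.
- return_spot_1 (a point): Point on the floor of the return tray, where a bottle can stand: 45 mm from the tray's centre along its own -y. A bottle standing there has its centre 49 mm higher.
- flask_center (a point): Centre of the flat culture flask (bystander, loose, 150 x 84 x 33 mm, pink medium, lying on the bench to the right). Must not be moved.
- cryo_box_center (a point): Centre of the pale blue closed cardboard box (bystander, loose, 71 x 70 x 53 mm, on the bench to the left). Must not be moved.
Things that resemble listed ones, but are neither listed nor needed, are in the scene too. Leave any yellow look-alike of the part that bears bottle_c_center alone.

How it is judged (in metres and radians):
At the end, for the whole second after the job is handed in: Every full bottle (over 0.28 kg) stands on the floor of the stock tray and every nearly empty one on the floor of the return tray: each within the tray's walls, carried by the tray, upright to about 8 degrees, at rest and released (((x of bottle_a_center in the frame of stock_tray between -0.046 and 0.046 m and y of bottle_a_center in the frame of stock_tray between -0.09 and 0.09 m and height (world z) of bottle_a_center between 0.045 and 0.062 m and contact force between bottle_a and stock_tray above 2.7 N) or (x of bottle_a_center in the frame of return_tray between -0.046 and 0.046 m and y of bottle_a_center in the frame of return_tray between -0.09 and 0.09 m and height (world z) of bottle_a_center between 0.045 and 0.062 m and contact force between bottle_a and return_tray between 0.7 and 2.7 N)) and angle between each of bottle_a_center, bottle_b_center, bottle_c_center's own z axis and vertical below 0.15 rad and linear speed of each of bottle_a, bottle_b, bottle_c below 0.03 m/s and contact force between each of bottle_a, bottle_b, bottle_c and the fingers below 0.1 N and ((x of bottle_b_center in the frame of stock_tray between -0.046 and 0.046 m and y of bottle_b_center in the frame of stock_tray between -0.09 and 0.09 m and height (world z) of bottle_b_center between 0.045 and 0.062 m and contact force between bottle_b and stock_tray above 2.7 N) or (x of bottle_b_center in the frame of return_tray between -0.046 and 0.046 m and y of bottle_b_center in the frame of return_tray between -0.09 and 0.09 m and height (world z) of bottle_b_center between 0.045 and 0.062 m and contact force between bottle_b and return_tray between 0.7 and 2.7 N)) and ((x of bottle_c_center in the frame of stock_tray between -0.046 and 0.046 m and y of bottle_c_center in the frame of stock_tray between -0.09 and 0.09 m and height (world z) of bottle_c_center between 0.045 and 0.062 m and contact force between bottle_c and stock_tray above 2.7 N) or (x of bottle_c_center in the frame of return_tray between -0.046 and 0.046 m and y of bottle_c_center in the frame of return_tray between -0.09 and 0.09 m and height (world z) of bottle_c_center between 0.045 and 0.062 m and contact force between bottle_c and return_tray between 0.7 and 2.7 N))); the robot touches nothing.
It fails at once if a bottle is tipped over (more than about 35 degrees) (angle between any of bottle_a_center, bottle_b_center, bottle_c_center's own z axis and vertical above 0.6 rad).
It fails at once if a bottle is dropped or thrown (faster than 0.6 m/s while out of the fingers) ((linear speed of bottle_a above 0.6 m/s and contact force between bottle_a and the fingers below 0.05 N) or (linear speed of bottle_b above 0.6 m/s and contact force between bottle_b and the fingers below 0.05 N) or (linear speed of bottle_c above 0.6 m/s and contact force between bottle_c and the fingers below 0.05 N)).
It fails at once if the culture flask is shifted by more than 20 mm (distance of flask_center from where it was at the start of the episode above 0.02 m).
It fails at once if the blue box is shifted by more than 20 mm (distance of cryo_box_center from where it was at the start of the episode above 0.02 m).
It also fails if it takes over 64 s, if anything falls off the work surface, if the arm or the gripper's body presses on something with over 40 N, if the wrist force passes 120 N, or if a joint passes its speed limit or range.

### The arm

A 6-joint arm with a two-finger parallel gripper is mounted at the origin on a cart in front of the work surface, level with it; the furniture and walls round the work are solid. World frame = base frame: x ahead of the robot, y to its left, z up, the work surface at z = 0. Lengths are in mm, angles in degrees, forces in N, time in s.
With the tool pointing down it reaches from about 325 to 925 mm from the base axis. Payload 3.1 kg.
Tool frame: the origin (TCP) lies midway between the tips of the shut fingers; the grasp point (between the pads) lies arm.grip_point_offset behind it (arm.grip_point_offset is the distance from the TCP to the grasp point, in mm); z points along the fingers, y is the line along which they close (so a half turn about z gives the same grasp; the last joint's range is limited). The gripper opens to 85 mm and grips with 20 to 120 N. Pads are 22 mm wide; open, the fingers measure 114 mm over their backs; the gripper's body (76 mm by 85 mm) begins 54 mm behind the grasp point. The pads swing forward as they close: fully open they stand 13 mm farther back than shut.
Start: joints at [-74.954, 12.427, 92.441, -0, 75.132, -6.429], TCP at [228.825, -581.617, 206.2] pointing down, gripper open.
Joint ranges: [-157.48, 157.48], [-44.54, 120.13], [17.64, 146.25], [-64.5, 244.5], [7.68, 150.69], [-147.95, 147.95]. Speed limits (degrees/s): [159.86, 159.86, 180, 180, 180, 180].

### API

Orientations are given as [roll, pitch, yaw] about the fixed x, y, z axes, in that order (R = Rz(yaw) Ry(pitch) Rx(roll)).
In Python, from bench import arm gives the robot as it stands. The module is installed in compiled form; this text tells all that it offers.
- The arm moves only by the tool step_arm, never from a script. Its argument "increments" is a list that holds one entry, the list of rows, each a list of 6 numbers: the shift along the tool's x, y, z in mm, then the turn, a rotation vector about the tool's x, y, z in rad. In form: [[[dx, dy, dz, ax, ay, az], ...]]. A call has 1 to 20 rows; each row is the pose to reach, as a shift and turn from the pose commanded when the call began, along the tool's axes at that moment; what a row does not reach only later rows make up. A row lasts 1/10 s, in which the tool goes at most 50 mm and 8.59 degrees, less where a joint would pass 70% of its speed; a pose out of reach is approached as far as the arm can. A call with a gripper value outside its range is refused whole. "jaw" is the finger opening in mm, from 0 to 85.4, set as the call begins (left out, the last holds). The fingers move at their own pace and stop on an object; the grip force is fixed at half the most. Time passes only in rows, so rows that repeat a pose let the fingers close. It gives the time, the measured TCP pose, the force, the opening and the grip force at its end, in the units of the state.
- arm.sense(): the state, without advancing time (a new reading comes with each control period).
- arm.grab_frame(name): name is "side" or "top" or "wrist"; returns (picture, depth): 384x512x3 uint8, blue, green, red; 384x512 float32, mm along the optical axis (not along the pixel's ray), 0 where there is no reading.
- arm.calibration(name): a dict with "K" (3x3 intrinsics, pixels), "k1" (the pictures are not rectified: a ray, as slopes to the right and down, at radius r is drawn at 1 + k1 r^2 times it, then the intrinsics apply), "rvec" (rotation vector, rad) and "tvec" (3), from world to camera coordinates, as OpenCV has them. Camera axes: x right, y down, z forward; pixel columns grow to the right and rows downward; lengths in mm; the calibration is good to about 2 mm. A picture is of the moment at which its call begins: read the wrist's pose just before it. calibration takes no time and is no camera call; for the wrist camera it gives the pose at the moment of the call.
- arm.job_done(): hands the job in; it is judged then, once.
The state is a dict: "clock": time; "q": joint angles; "joint_velocities": joint speeds; "effort": joint torques, N m; "position": TCP position; "ee_rot": TCP orientation; "contact_force": force on the tool from outside, world axes, zero at the start; "ft_torque": the same for the moment, N m; "opening": finger opening in mm; "grasp_force": force on a finger pad.
Only numpy, scipy, OpenCV 4.12 (cv2) and the standard library are available. Lean on these libraries where they do the work, as an engineer would, in place of code of your own. Each camera call takes 0.05 s, during which the arm holds its last target. There are 200 camera calls.

## Working session

There is one attempt and no reset: what is moved stays moved. The work goes in short steps, Python scripts to look and compute and a tool call to move; the robot and the scene stay as the last step left them, time stands still between calls to the robot, and variables do not carry over. Pictures are saved under pics/ and viewed, at most 10 in all, crops included, and the job is handed in when it is done.

Besides the shell and the picture viewer there is one more tool, called after "Request:" in YAML: its name, and indented under it one key for each argument. step_arm: Moves the arm, as the interface text tells. Its arguments: {"type":"object","properties":{"increments":{"type":"array","items":{"type":"array","items":{"type":"array","items":{"type":"number"}}}},"jaw":{"type":"number"}},"required":["increments"]}

```bash
mkdir -p pics; cat > h.py <<'E'
import numpy as np, cv2
from bench import arm
def ray(c,u,v):
    K=np.array(c["K"],float);R=cv2.Rodrigues(np.array(c["rvec"],float))[0];t=np.array(c["tvec"],float).ravel()
    xd,yd=(u-K[0,2])/K[0,0],(v-K[1,2])/K[1,1];x,y=xd,yd
    for _ in range(20):
        s=1+c["k1"]*(x*x+y*y);x,y=xd/s,yd/s
    return -R.T@t,R.T@np.array([x,y,1.]),R,t
def on_plane(c,u,v,z):
    o,d,_,_=ray(c,u,v);return o+d*(z-o[2])/d[2]
def cloud(c,depth):
    K=np.array(c["K"],float);R=cv2.Rodrigues(np.array(c["rvec"],float))[0];t=np.array(c["tvec"],float).ravel()
    v,u=np.mgrid[:384,:512];xd,yd=(u-K[0,2])/K[0,0],(v-K[1,2])/K[1,1];x,y=xd,yd
    for _ in range(20):
        s=1+c["k1"]*(x*x+y*y);x,y=xd/s,yd/s
    P=np.stack([x*depth,y*depth,depth],-1);return (P-t)@R
E
python3 - <<'E'
from h import *
print(arm.sense(),arm.grip_point_offset)
for n in ("top","side"):
    im,d=arm.grab_frame(n);cv2.imwrite(f"pics/{n}0.png",im);np.save(f"{n}0.npy",d)
    c=arm.calibration(n);print(n,c["K"],c["k1"],ray(c,256,192)[0:2])
a=cv2.imread("pics/top0.png");cv2.imwrite("pics/top0v.png",cv2.resize(a,(800,600)))
E
```

```text
{'clock': 0.0, 'q': array([-7.49527396e+01,  1.24779788e+01,  9.25290470e+01,  1.40266994e-03,
        7.51310289e+01, -6.42865628e+00]), 'joint_velocities': array([ 0.05697624, -0.02513584,  0.08653921,  0.02413949, -0.00435873,
       -0.02936765]), 'effort': array([-1.07923190e-04, -3.96853495e+01, -3.03855765e+01, -2.78329035e-04,
        9.78711963e-03, -9.11188948e-06]), 'position': array([ 228.61777136, -580.74734443,  204.84993391]), 'ee_rot': array([-1.79862965e+02, -1.68037185e-02,  2.14755350e+01]), 'contact_force': array([-0.50754464, -0.14017255,  0.17609487]), 'ft_torque': array([-0.02163619,  0.03013285, -0.0050355 ]), 'grasp_force': 0.0, 'opening': 85.38633264369886} 18.700000000000003
top [[435.99626394   0.         253.02761866]
 [  0.         435.99626394 188.84066308]
 [  0.           0.           1.        ]] 0.02814643343153095 (array([ 429.65196795,  -19.47168479, 1260.30221001]), array([ 0.09431613, -0.00224562, -0.99558948]))
side [[438.29996624   0.         262.21454321]
 [  0.         438.29996624 191.76962536]
 [  0.           0.           1.        ]] -0.002634929194818552 (array([-62.56976368, 870.66789129, 959.21795143]), array([ 0.4438304 , -0.61883235, -0.6482765 ]))
```

View pics/top0v.png

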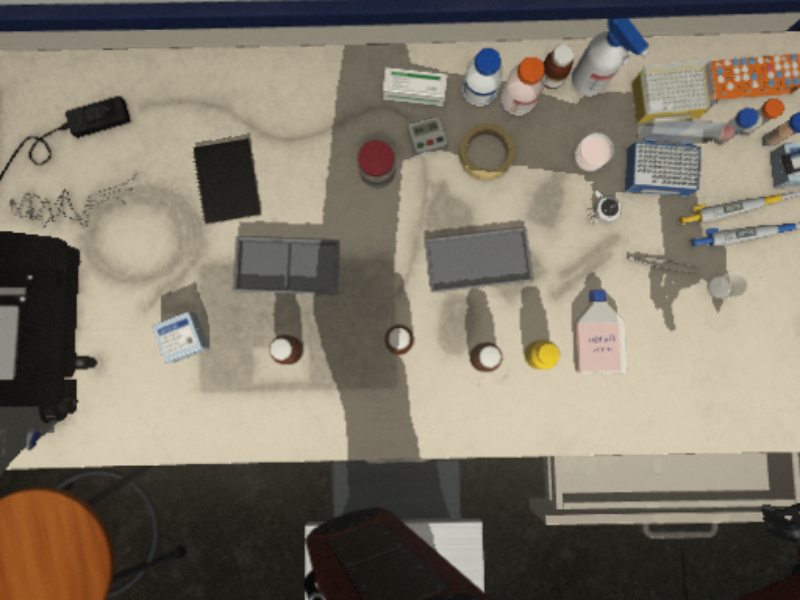

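View pics/side0.png

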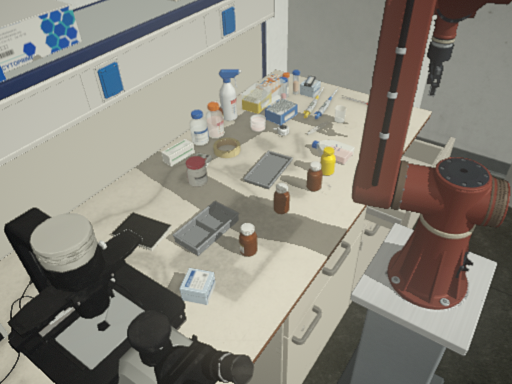

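The top view (800 px wide) shows three white-capped amber bottles along the near side, at (285,349), (399,339) and (487,357). Similar things nearby are the yellow bottle at (543,354) and the amber bottle at the back at (559,60). I take the three near amber ones as the bottles meant. The partitioned stock tray is at (287,265) and the return tray at (479,258). The blue box is at (178,338) and the flask at (601,335).

```bash
python3 - <<'E'
from h import *
im=cv2.imread("pics/top0.png");d=np.load("top0.npy");c=arm.calibration("top");P=cloud(c,d)
vv,uu=np.mgrid[:384,:512]
for n,(u,v) in dict(A=(182,223),B=(255,217),C=(311,228),Y=(347,226),box=(115,216),flask=(384,215)).items():
    m=(np.hypot(uu-u,vv-v)<(14 if n in"ABCY" else 26))
    lo=88 if n in"ABCY" else (40 if n=="box" else 15)
    q=P[m&(P[...,2]>lo)&(d>0)]
    (x,y),r=cv2.minEnclosingCircle(q[:,:2].astype(np.float32))
    print(n,len(q),"mean",q.mean(0).round(1),"encl",round(x,1),round(y,1),round(r,1),"zmax",q[:,2].max().round(1),"x",np.percentile(q[:,0],[2,98]).round(),"y",np.percentile(q[:,1],[2,98]).round())
hsv=cv2.cvtColor(im,cv2.COLOR_BGR2HSV)
for n,(u0,u1,v0,v1),h in (("stock",(140,228,140,198),30),("return",(262,350,136,196),14)):
    g=((hsv[...,2]<125)&(hsv[...,1]<70)).astype(np.uint8)*255
    mm=np.zeros_like(g);mm[v0:v1,u0:u1]=g[v0:v1,u0:u1]
    # rim/tray points by depth
    S=(mm>0)|((P[...,2]>h-6)&(P[...,2]<h+8)); R=np.zeros_like(S);R[v0:v1,u0:u1]=True
    q=P[R&(d>0)&(P[...,2]>h-6)&(P[...,2]<h+8)][:,:2].astype(np.float32)
    print(n,"rim",len(q),cv2.minAreaRect(q))
    cs=cv2.findContours(mm,cv2.RETR_EXTERNAL,cv2.CHAIN_APPROX_NONE)[0];k=max(cs,key=cv2.contourArea)
    w=np.array([on_plane(c,a,b,h)[:2] for a,b in k[:,0]],np.float32);print(" colour",cv2.minAreaRect(w))
crop=cv2.resize(im[135:250,95:405],(800,297),interpolation=cv2.INTER_CUBIC);cv2.imwrite("pics/crop1.png",crop)
E
```

```text
A 154 mean [462.5 184.9  98. ] encl 462.7 185.1 18.5 zmax 104.3 x [446. 478.] y [169. 201.]
B 151 mean [475.8 -19.3  98.3] encl 475.7 -19.3 18.6 zmax 104.8 x [460. 492.] y [-37.  -2.]
C 158 mean [ 441.8 -172.3   98.3] encl 441.8 -172.9 18.7 zmax 104.0 x [425. 459.] y [-190. -155.]
Y 156 mean [ 443.9 -271.4   97.7] encl 443.9 -271.8 18.8 zmax 103.2 x [428. 460.] y [-288. -255.]
box 667 mean [489.8 373.8  52.4] encl 490.5 375.4 47.7 zmax 59.8 x [453. 528.] y [337. 412.]
flask 1302 mean [ 469.2 -379.2   32.1] encl 473.7 -378.5 72.2 zmax 40.4 x [412. 538.] y [-420. -340.]
stock rim 546 ((616.5057983398438, 184.7887420654297), (193.56593322753906, 102.16328430175781), 86.77771759033203)
 colour ((618.4380493164062, 169.6035919189453), (222.64796447753906, 164.1063232421875), 88.69063568115234)
return rim 572 ((621.3634643554688, -169.18438720703125), (102.29335021972656, 190.23565673828125), 5.709182262420654)
 colour ((610.6636962890625, -169.68218994140625), (150.8837127685547, 190.74827575683594), 5.109233379364014)
```

View pics/crop1.png

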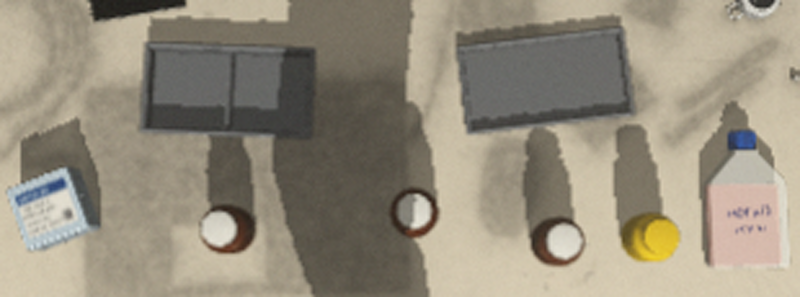

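Heights check out: caps about 98 mm, box 53, flask 33. The tray outlines are close to nominal at 102x193 and 102x190 mm. The crop confirms the choice: three amber bottles with white caps at (228,229), (415,212) and (557,241), while (651,238) is the yellow look-alike. I start with bottle C at (442,-173), closing the fingers along world x.

Request:
step_arm:
  increments:
    - [[17.4,-15.1,0,0,0,-0.06],[41.8,-36.3,0,0,0,-0.144],[69.6,-60.5,0,0,0,-0.239],[104.4,-90.8,0,0,0,-0.359],[139.2,-121,0,0,0,-0.478],[174,-151.3,0,0,0,-0.598],[208.9,-181.6,0,0,0,-0.718],[243.7,-211.8,0,0,0,-0.837],[278.5,-242.1,0,0,0,-0.957],[306.3,-266.3,0,0,0,-1.052],[330.7,-287.5,0,0,0,-1.136],[348.1,-302.6,0,0,0,-1.196],[348.1,-302.6,0,0,0,-1.196],[348.1,-302.6,0,0,0,-1.196]]
  jaw: 85.4

```text
clock: 1.5
position: [441.7, -172.4, 205.8]
ee_rot: [-179.9, 0.0, 90.0]
contact_force: [0.5, 0.1, -0.2]
opening: 85.1
grasp_force: 0.0
```

Request:
step_arm:
  increments:
    - [[0,0,15,0,0,0],[0,0,40,0,0,0],[0,0,65,0,0,0],[0,0,90,0,0,0],[0,0,115,0,0,0],[0,0,140,0,0,0],[0,0,158,0,0,0],[0,0,168,0,0,0],[0,0,172,0,0,0],[0,0,172,0,0,0],[0,0,172,0,0,0]]

```text
clock: 2.6
position: [442.8, -173.3, 35.2]
ee_rot: [179.9, 0.1, 90.0]
contact_force: [0.5, 0.4, -0.7]
opening: 85.4
grasp_force: 0.0
```

Request:
step_arm:
  increments:
    - [[0,0,0,0,0,0],[0,0,0,0,0,0],[0,0,0,0,0,0],[0,0,0,0,0,0],[0,0,0,0,0,0],[0,0,0,0,0,0],[0,0,0,0,0,0],[0,0,0,0,0,0]]
  jaw: 40

```text
clock: 3.4
position: [442.2, -172.9, 35.5]
ee_rot: [-180.0, 0.0, 90.0]
contact_force: [-2.7, 0.4, 5.9]
opening: 50.1
grasp_force: 62.3
```

Request:
step_arm:
  increments:
    - [[0,0,-4,0,0,0],[0,0,-14,0,0,0],[0,0,-28,0,0,0],[0,0,-44,0,0,0],[0,0,-58,0,0,0],[0,0,-67,0,0,0],[0,0,-70,0,0,0],[0,0,-70,0,0,0],[0,0,-70,0,0,0],[0,0,-70,0,0,0]]

```text
clock: 4.4
position: [441.2, -172.1, 103.2]
ee_rot: [-179.9, -0.1, 90.0]
contact_force: [-0.3, 0.3, -4.8]
opening: 50.3
grasp_force: 63.3
```

Request:
step_arm:
  increments:
    - [[0,0,0,0,0,0],[0,0,0,0,0,0]]

```text
clock: 4.6
position: [441.7, -172.4, 103.7]
ee_rot: [-180.0, -0.0, 90.0]
contact_force: [0.5, -1.2, -4.5]
opening: 49.8
grasp_force: 63.3
```

C weighs about 4.6 N, so it is full. It goes to the stock tray, second compartment (614,140).

Request:
step_arm:
  increments:
    - [[0,0,-10,0,0,0],[0,0,-28,0,0,0],[6,3,-44,0,0,0],[19,10,-53,0,0,0],[38,21,-56,0,0,0],[63,34,-56,0,0,0],[91,50,-56,0,0,0],[120,66,-56,0,0,0],[150,82,-56,0,0,0],[180,99,-56,0,0,0],[210,115,-56,0,0,0],[240,132,-56,0,0,0],[267,147,-56,0,0,0],[288,158,-56,0,0,0],[303,167,-56,0,0,0],[310,171,-56,0,0,0],[312.5,172,-56,0,0,0],[312.5,172,-56,0,0,0],[312.5,172,-56,0,0,0]]

```text
clock: 6.5
position: [613.5, 138.9, 160.1]
ee_rot: [-180.0, 0.0, 89.9]
contact_force: [0.3, 0.5, -5.3]
opening: 50.3
grasp_force: 63.5
```

```bash
python3 - <<'E'
from h import *
s=arm.sense();print(s["position"],s["contact_force"],s["clock"])
im,d=arm.grab_frame("wrist");c=arm.calibration("wrist")
im2,d2=arm.grab_frame("side")
cv2.imwrite("pics/p1.png",np.hstack([cv2.resize(im,(400,300)),cv2.resize(im2[120:300,140:380],(400,300))]))
P=cloud(c,d);m=(d>0)&(abs(P[...,2]-30)<6)&(abs(P[...,0]-617)<65)&(abs(P[...,1]-185)<120)
print(m.sum(),cv2.minAreaRect(P[m][:,:2].astype(np.float32)) if m.sum()>5 else 0)
E
```

```text
[613.47902394 138.90831822 160.05368647] [ 0.25719622  0.48828348 -5.31024726] 6.5
3595 ((615.7748413085938, 185.96719360351562), (188.67535400390625, 102.36160278320312), 86.811279296875)
```

View pics/p1.png

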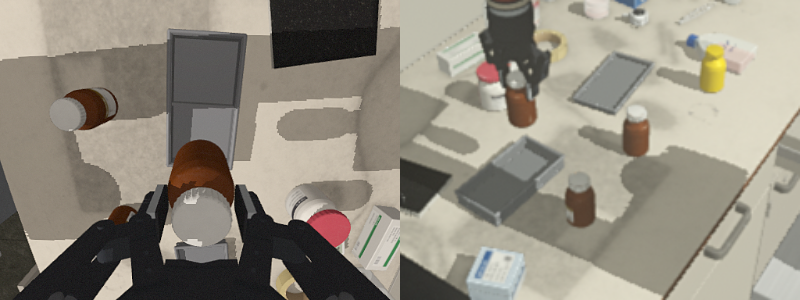

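The wrist view shows the bottle upright in the fingers. The tray is confirmed at (616,186), with C above the second compartment. I lower it.

Request:
step_arm:
  increments:
    - [[1,0,10,0,0,0],[2,0,28,0,0,0],[2,0,48,0,0,0],[2,0,68,0,0,0],[2,0,86,0,0,0],[2,0,100,0,0,0],[2,0,109,0,0,0],[2,0,114,0,0,0],[2,0,116,0,0,0],[2,0,117,0,0,0],[2,0,118,0,0,0],[2,0,119,0,0,0],[2,0,119,0,0,0]]

```text
clock: 7.9
position: [614.2, 142.0, 41.6]
ee_rot: [180.0, -0.0, 90.0]
contact_force: [-0.3, 0.1, -4.6]
opening: 50.2
grasp_force: 63.5
```

Request:
step_arm:
  increments:
    - [[0,0,0.7,0,0,0],[0,0,1.4,0,0,0],[0,0,2,0,0,0],[0,0,2,0,0,0]]

```text
clock: 8.3
position: [614.1, 142.0, 39.6]
ee_rot: [180.0, -0.0, 90.0]
contact_force: [-1.3, -1.0, -1.6]
opening: 49.9
grasp_force: 63.8
```

Request:
step_arm:
  increments:
    - [[0,0,0.5,0,0,0],[0,0,0.8,0,0,0],[0,0,0.8,0,0,0]]

```text
clock: 8.6
position: [614.1, 142.0, 39.5]
ee_rot: [-180.0, -0.0, 90.0]
contact_force: [-5.0, -0.3, 5.5]
opening: 50.0
grasp_force: 64.5
```

Request:
step_arm:
  increments:
    - [[0,0,0,0,0,0],[0,0,0,0,0,0],[0,0,0,0,0,0],[0,0,0,0,0,0],[0,0,0,0,0,0],[0,0,0,0,0,0]]
  jaw: 85

```text
clock: 9.2
position: [614.1, 141.9, 38.3]
ee_rot: [180.0, -0.0, 90.0]
contact_force: [-0.3, -0.1, -0.2]
opening: 84.9
grasp_force: 0.0
```

Request:
step_arm:
  increments:
    - [[0,0,-10,0,0,0],[0,0,-35,0,0,0],[0,0,-65,0,0,0],[0,0,-95,0,0,0],[0,0,-117,0,0,0],[4,-15,-127,0,0,0],[12,-42,-130,0,0,0],[22,-76,-130,0,0,0],[31,-109,-130,0,0,0],[38,-135,-130,0,0,0],[42,-148,-130,0,0,0],[43,-151,-130,0,0,0],[43,-151,-130,0,0,0]]

```text
clock: 10.5
position: [463.8, 185.0, 169.1]
ee_rot: [179.9, -0.0, 90.0]
contact_force: [-0.1, 0.0, 0.8]
opening: 84.9
grasp_force: 0.0
```

Request:
step_arm:
  increments:
    - [[0,0,12,0,0,0],[0,0,37,0,0,0],[0,0,65,0,0,0],[0,0,93,0,0,0],[0,0,116,0,0,0],[0,0,129,0,0,0],[0,0,134,0,0,0],[0,0,134,0,0,0],[0,0,134,0,0,0]]

```text
clock: 11.4
position: [464.3, 185.1, 35.4]
ee_rot: [179.9, -0.0, 90.0]
contact_force: [0.8, 0.0, 0.1]
opening: 85.0
grasp_force: 0.0
```

Request:
step_arm:
  increments:
    - [[0,0,0,0,0,0],[0,0,0,0,0,0],[0,0,0,0,0,0],[0,0,0,0,0,0],[0,0,0,0,0,0],[0,0,0,0,0,0],[0,0,0,0,0,0],[0,0,0,0,0,0]]
  jaw: 40

```text
clock: 12.2
position: [463.4, 185.2, 36.0]
ee_rot: [180.0, -0.0, 90.0]
contact_force: [-2.9, -0.7, 6.9]
opening: 50.1
grasp_force: 61.8
```

Request:
step_arm:
  increments:
    - [[0,0,-4,0,0,0],[0,0,-14,0,0,0],[0,0,-30,0,0,0],[0,0,-50,0,0,0],[0,0,-72,0,0,0],[0,0,-94,0,0,0],[0,0,-111,0,0,0],[0,0,-121,0,0,0],[0,0,-125,0,0,0],[0,0,-125,0,0,0],[0,0,-125,0,0,0],[0,0,-125,0,0,0]]

```text
clock: 13.4
position: [462.0, 184.7, 158.1]
ee_rot: [-179.9, 0.0, 90.0]
contact_force: [-0.0, 0.1, -3.7]
opening: 50.1
grasp_force: 63.2
```

Request:
step_arm:
  increments:
    - [[0,0,0,0,0,0],[0,0,0,0,0,0]]

```text
clock: 13.6
position: [462.6, 184.8, 158.8]
ee_rot: [-179.9, 0.0, 90.0]
contact_force: [0.5, -0.0, -5.1]
opening: 49.7
grasp_force: 63.2
```

A weighs about 4.4 N, so it is full too. It goes to the first compartment (618,231).

Request:
step_arm:
  increments:
    - [[2,6,0,0,0,0],[6,19,0,0,0,0],[12,39,0,0,0,0],[19,64,0,0,0,0],[27,91,0,0,0,0],[34,116,0,0,0,0],[40,136,0,0,0,0],[44,149,0,0,0,0],[46,154,0,0,0,0],[46,155,0,0,0,0],[46,155,0,0,0,0]]

```text
clock: 14.7
position: [617.5, 230.8, 158.9]
ee_rot: [-179.9, 0.0, 90.0]
contact_force: [-0.7, -0.6, -3.9]
opening: 49.9
grasp_force: 63.6
```

Request:
step_arm:
  increments:
    - [[0,0,10,0,0,0],[0,0,28,0,0,0],[0,0,48,0,0,0],[0,0,68,0,0,0],[0,0,86,0,0,0],[0,0,100,0,0,0],[0,0,109,0,0,0],[0,0,114,0,0,0],[0,0,116,0,0,0],[0,0,117,0,0,0],[0,0,117,0,0,0],[0,0,117,0,0,0]]

```text
clock: 15.9
position: [618.7, 231.1, 43.3]
ee_rot: [179.9, -0.0, 90.0]
contact_force: [0.2, 0.3, -3.3]
opening: 50.4
grasp_force: 63.6
```

Request:
step_arm:
  increments:
    - [[0,0,0.8,0,0,0],[0,0,1.6,0,0,0],[0,0,2.4,0,0,0],[0,0,3,0,0,0],[0,0,3,0,0,0]]

```text
clock: 16.4
position: [618.1, 231.1, 40.2]
ee_rot: [180.0, -0.0, 90.0]
contact_force: [-1.9, 0.5, 2.1]
opening: 49.8
grasp_force: 64.2
```

Request:
step_arm:
  increments:
    - [[0,0,0.3,0,0,0],[0,0,0.3,0,0,0],[0,0,0.3,0,0,0],[0,0,0.3,0,0,0],[0,0,0.3,0,0,0],[0,0,0.3,0,0,0]]
  jaw: 85

```text
clock: 17.0
position: [618.1, 230.9, 39.2]
ee_rot: [180.0, -0.0, 90.0]
contact_force: [0.5, 0.6, 0.1]
opening: 85.2
grasp_force: 0.0
```

Request:
step_arm:
  increments:
    - [[0,0,-10,0,0,0],[0,0,-35,0,0,0],[0,0,-65,0,0,0],[0,0,-95,0,0,0],[0,0,-120,0,0,0],[-8,-5,-130,0,0,0],[-28,-16,-130,0,0,0],[-58,-33,-130,0,0,0],[-93,-53,-130,0,0,0],[-130,-74,-130,0,0,0],[-167,-95,-130,0,0,0],[-201,-114,-130,0,0,0],[-228,-130,-130,0,0,0],[-244,-139,-130,0,0,0],[-250.5,-142.5,-130,0,0,0],[-250.5,-142.5,-130,0,0,0],[-250.5,-142.5,-130,0,0,0]]

```text
clock: 18.7
position: [475.6, -19.2, 169.0]
ee_rot: [180.0, -0.0, 90.0]
contact_force: [0.7, -0.4, 0.3]
opening: 85.0
grasp_force: 0.0
```

```bash
python3 - <<'E'
from h import *
s=arm.sense();print(s["position"],s["contact_force"],s["clock"])
im,d=arm.grab_frame("top");c=arm.calibration("top");P=cloud(c,d)
for n,p in dict(A=(618,231),C=(614,142),B=(476,-19)).items():
    q=P[(d>0)&(abs(P[...,2]-98)<14)&(np.hypot(P[...,0]-p[0],P[...,1]-p[1])<30)]
    print(n,len(q),q.mean(0).round(1) if len(q) else "")
im2,_=arm.grab_frame("side")
cv2.imwrite("pics/p2.png",cv2.resize(im2[120:300,140:380],(600,450)))
E
```

```text
[475.6363896  -19.1776392  169.02553367] [ 0.71439217 -0.37383783  0.29687221] 18.7
A 158 [616.2 230.2 101.7]
C 163 [612.8 142.8 101.9]
B 0
```

View pics/p2.png

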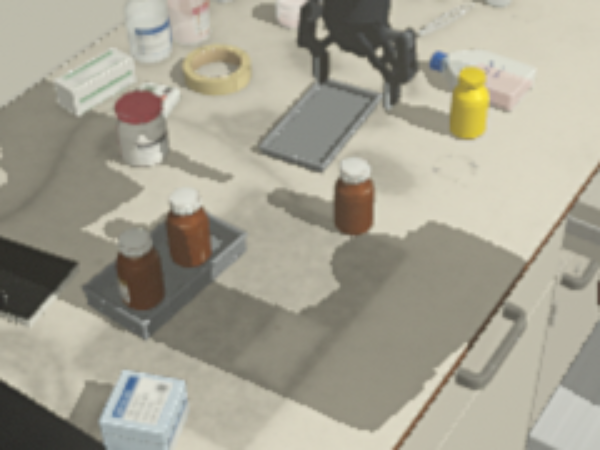

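Both full bottles stand upright in the stock tray, at (140,270) and (188,228) in this crop, with cap heights of 102 mm. Bottle B is untouched at (354,198). I go down on B.

Request:
step_arm:
  increments:
    - [[0,0,12,0,0,0],[0,0,37,0,0,0],[0,0,65,0,0,0],[0,0,93,0,0,0],[0,0,116,0,0,0],[0,0,129,0,0,0],[0,0,134,0,0,0],[0,0,134,0,0,0],[0,0,134,0,0,0]]

```text
clock: 19.7
position: [476.6, -19.7, 36.0]
ee_rot: [179.9, 0.0, 90.0]
contact_force: [-0.0, -0.6, 0.5]
opening: 84.9
grasp_force: 0.0
```

Request:
step_arm:
  increments:
    - [[0,0,0,0,0,0],[0,0,0,0,0,0],[0,0,0,0,0,0],[0,0,0,0,0,0],[0,0,0,0,0,0],[0,0,0,0,0,0],[0,0,0,0,0,0],[0,0,0,0,0,0]]
  jaw: 40

```text
clock: 20.5
position: [476.4, -19.8, 36.8]
ee_rot: [179.9, 0.0, 90.0]
contact_force: [-2.3, 0.5, 6.8]
opening: 50.3
grasp_force: 61.1
```

Request:
step_arm:
  increments:
    - [[0,0,-4,0,0,0],[0,0,-14,0,0,0],[0,0,-30,0,0,0],[0,0,-50,0,0,0],[0,0,-72,0,0,0],[0,0,-94,0,0,0],[0,0,-111,0,0,0],[0,0,-121,0,0,0],[0,0,-125,0,0,0],[0,0,-125,0,0,0],[0,0,-125,0,0,0],[0,0,-125,0,0,0],[0,0,-125,0,0,0]]

```text
clock: 21.8
position: [474.8, -19.5, 159.1]
ee_rot: [-179.9, -0.0, 90.0]
contact_force: [0.0, 0.2, -1.1]
opening: 50.0
grasp_force: 62.5
```

B weighs about 1.2 N, so it is nearly empty. It goes to the return tray at (617,-124).

Request:
step_arm:
  increments:
    - [[-4,6,0,0,0,0],[-13,18,0,0,0,0],[-27,36,0,0,0,0],[-44,59,0,0,0,0],[-61,82,0,0,0,0],[-78,105,0,0,0,0],[-92,124,0,0,0,0],[-101,136,0,0,0,0],[-105,141,0,0,0,0],[-105,141,0,0,0,0],[-105,141,0,0,0,0]]

```text
clock: 22.9
position: [616.1, -124.4, 159.6]
ee_rot: [-179.9, -0.0, 90.0]
contact_force: [-0.3, 0.3, -2.0]
opening: 50.4
grasp_force: 62.5
```

Request:
step_arm:
  increments:
    - [[0,0,10,0,0,0],[0,0,28,0,0,0],[0,0,48,0,0,0],[0,0,68,0,0,0],[0,0,86,0,0,0],[0,0,100,0,0,0],[0,0,109,0,0,0],[0,0,114,0,0,0],[0,0,116,0,0,0],[0,0,117,0,0,0],[0,0,117,0,0,0],[0,0,117,0,0,0]]

```text
clock: 24.1
position: [617.2, -124.8, 43.9]
ee_rot: [179.9, 0.0, 90.0]
contact_force: [0.3, 0.1, -1.7]
opening: 50.0
grasp_force: 62.5
```

Request:
step_arm:
  increments:
    - [[0,0,0.8,0,0,0],[0,0,1.6,0,0,0],[0,0,2.1,0,0,0],[0,0,2.1,0,0,0],[0,0,2.1,0,0,0]]

```text
clock: 24.6
position: [616.5, -124.6, 41.0]
ee_rot: [180.0, 0.0, 90.0]
contact_force: [1.0, 0.7, -1.8]
opening: 50.1
grasp_force: 62.6
```

Request:
step_arm:
  increments:
    - [[0,0,0.5,0,0,0],[0,0,1,0,0,0],[0,0,1,0,0,0],[0,0,1,0,0,0]]

```text
clock: 25.0
position: [616.6, -124.7, 41.0]
ee_rot: [-180.0, 0.0, 90.0]
contact_force: [-3.9, 0.3, 5.4]
opening: 50.3
grasp_force: 63.2
```

Contact. I release, rise and back away.

Request:
step_arm:
  increments:
    - [[0,0,0,0,0,0],[0,0,0,0,0,0],[0,0,0,0,0,0],[0,0,0,0,0,0],[0,0,0,0,0,0],[0,0,0,0,0,0]]
  jaw: 85

```text
clock: 25.6
position: [616.5, -124.6, 39.9]
ee_rot: [-180.0, -0.0, 90.0]
contact_force: [-0.2, -0.1, 0.7]
opening: 85.2
grasp_force: 0.0
```

Request:
step_arm:
  increments:
    - [[0,0,-10,0,0,0],[0,0,-35,0,0,0],[0,0,-65,0,0,0],[0,0,-95,0,0,0],[0,0,-125,0,0,0],[0,-15,-150,0,0,0],[0,-45,-165,0,0,0],[0,-80,-170,0,0,0],[0,-115,-170,0,0,0],[0,-140,-170,0,0,0],[0,-150,-170,0,0,0],[0,-150,-170,0,0,0],[0,-150,-170,0,0,0],[0,-150,-170,0,0,0]]

```text
clock: 27.0
position: [467.7, -124.8, 210.4]
ee_rot: [179.9, 0.0, 90.0]
contact_force: [-0.3, 0.7, 0.1]
opening: 85.1
grasp_force: 0.0
```

```bash
python3 - <<'E'
from h import *
s=arm.sense();print(s["position"],s["contact_force"],s["clock"])
im,d=arm.grab_frame("top");c=arm.calibration("top");P=cloud(c,d)
for n,p in dict(A=(618,231),C=(614,142),B=(617,-124)).items():
    q=P[(d>0)&(abs(P[...,2]-98)<14)&(np.hypot(P[...,0]-p[0],P[...,1]-p[1])<30)]
    print(n,len(q),q.mean(0).round(1) if len(q) else "")
im2,_=arm.grab_frame("side")
cv2.imwrite("pics/p3.png",np.hstack([cv2.resize(im[100:260,80:420],(440,300)),cv2.resize(im2[120:300,140:380],(360,300))]))
E
```

```text
[ 467.67550276 -124.79380632  210.39929723] [-0.32445157  0.73918511  0.12248591] 27.0
A 159 [616.3 230.3 101.6]
C 160 [612.7 142.9 102. ]
B 149 [ 615.6 -123.8  101.8]
```

View pics/p3.png

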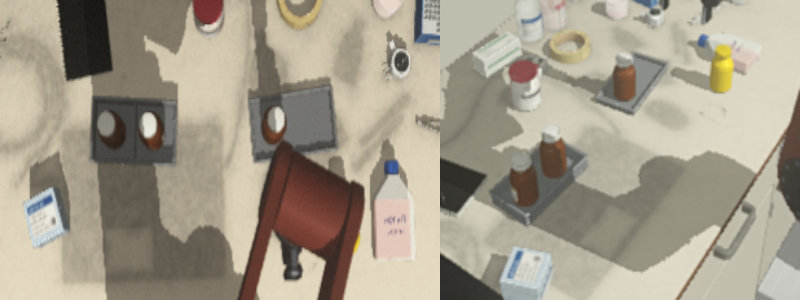

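All three bottles stand upright in their trays, at (112,128) and (150,130) in the stock tray and (273,122) in the return tray, with caps at 102 mm. The box and flask look unmoved, and the arm is clear.

```bash
python3 -c "
from bench import arm
print(arm.job_done())"
```

```text
the job is handed in; nothing more can be done
None
```

The job is handed in: the two bottles that weighed full (A and C) stand one to a compartment in the stock tray, and the nearly empty one (B) stands in the return tray; the hand-in call returned no verdict.

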